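# Put the torsion tester in the yellow gear

### The job

The torsion tester's gear lever is standing in the near middle slot of its gate. With shut fingers push the lever's black ball knob out to neutral, across, and fully home into the slot marked with the yellow stud, then take the hand away. Only push, gently: do not grip the lever, do not press the red stop button, and leave the loose things lying about where they are.

Things in the scene. Friction and masses are not known exactly. Their poses are not given: they have to be found in the camera images.
- gate_center (a point): Centre of the gate's upper face, 150 mm above the bench. x ('far', away from the robot) runs along the slots, y ('left') along the neutral lane, z up. Gate: flat 116 x 112 mm steel plate with a double-H cut: a neutral lane along y through the centre, crossed by three slots along x at y = -30, 0, +30 mm, each with a near (-x) and a far (+x) end. Cuts 15 mm wide, their inner corners rounded.
- tester: The torsion tester, turned up to about 15 degrees on the bench; origin on the bench below gate_center, same axes. White gear case 230 x 230 mm about the origin, top 146 mm up, with the gate in its top and an oil cap 10 mm high at x 85, y 85 mm. Motor on the left (y 115 to 317 mm, up to 201 mm high); chuck and test bed on the right (-y). Fixed.
- knob (a point): Centre of the lever's black ball knob, 36 mm in diameter, on top of a straight steel stem 10 mm thick, 195 mm from the lever's pivot, so about 95 mm above the gate when upright. It travels 47 mm to either slot end and about 57 mm to either side. This frame tilts with the lever. About 2 N at the knob moves it; it stays where left (friction, no spring or detent).
- stem_at_gate (a point): Point on the lever's axis 100 mm from the pivot, at the gate's upper face: where in the cut-out the stem stands. Fully home it lies 24 mm from the neutral lane's centre line, about 30 mm sideways in the outer slots. The stem cannot pass through the steel tongues between the slots.
- shift (a joint): Lever's lean along the slots, rad: 0 = in the neutral lane, positive = to the far side (+x of gate_center); stops at +0.245 (far slot, home) and -0.245 (near slot, home). It can cross sideways along the lane only while within about 0.025 of 0.
- select (a joint): Lever's lean across the slots, rad: 0 = middle slots, positive = to the left (+y of gate_center); the outer slots are at +0.30 and -0.30, where the lane's ends stop it at about 0.32.
- lever: The lever, stem and knob; origin at its pivot, 100 mm below gate_center, z along the stem to the knob. Only to be pushed.
- yellow_marker: Yellow round stud, 16 mm in diameter, 2.5 mm high, on the gate plate just beyond the end of the slot that it marks: on that slot's centre line, 45 mm from the lane's centre line. It marks one of the four outer slots (left or right, near or far), a different one from day to day. Origin in its underside, on the plate.
- blue_marker: Blue stud of the same kind, at another outer slot.
- green_marker: Green stud of the same kind, at another outer slot.
- red_marker: Red stud of the same kind, at another outer slot. (The middle slots have a white stud near and a black stud far.)
- stop (a joint): Travel of the red stop button, m: 0 = out, 0.006 = pressed. Button 28 mm in diameter, top 168 mm above the bench, on the gear case's top at x -88, y +88 mm from gate_center. Not to be pressed.
- chuck_key_mid (a point): Loose T-shaped steel chuck key, 110 mm long, 48 mm over the T, 12 mm thick, lying on the gear case's top right of the gate; the point is its middle. To be left alone.
- loupe_mid (a point): Loose black measuring loupe, an upright cylinder 48 mm in diameter and 105 mm high, on the bench beyond the tester; the point is its middle, 52 mm up. To be left alone.
- test_block_mid (a point): Loose round steel hardness block, 64 mm in diameter, 16 mm thick, flat on the bench beyond the tester; the point is its centre. To be left alone.
- specimen_mid (a point): Loose steel test bar with square ends, 140 mm long, 14 mm thick, lying on the bench along the near side of the tester; the point is its middle. To be left alone.

How it is judged:
By the outcome, as a careful person would: the job done as asked, in the order asked, and still so for the second after the job is handed in, with the robot touching nothing.
It also fails if it takes over 61 s, if anything falls off the work surface, if the arm or the gripper's body presses on something with over 40 N, if the wrist force passes 120 N, or if a joint passes its speed limit or range.

### The arm

A 6-joint arm with a two-finger parallel gripper is mounted at the origin on the work surface. World frame = base frame: x ahead of the robot, y to its left, z up, the work surface at z = 0. Lengths are in m, angles in rad, forces in N, time in s.
With the tool pointing down it reaches from about 0.3 to 0.875 m from the base axis. Payload 6.4 kg.
Tool frame: the origin (TCP) lies on the centre line of the jaws, within the pads' length; the fingertips stand 11 mm ahead of it and the grasp point (between the pads) lies 8 mm behind it (env.tip_extent is the distance from the TCP to the fingertips, in m); x points along the fingers, y is the direction in which the jaws open and shut, and the axes are right-handed (so a half turn about x gives the same grasp; the last joint's range is limited). The gripper opens to 85 mm and grips with 20 to 120 N. Pads are 22 mm wide; open, the fingers measure 114 mm over their backs; the gripper's body (76 mm by 85 mm) begins 54 mm behind the grasp point. The pads swing forward as they close: fully open they stand 13 mm farther back than shut.
Start: joints at [-1.512, 0.181, 1.607, -0, 1.354, -0.206], TCP at [0.151, -0.555, 0.242] pointing down, gripper open.
Joint ranges: [-2.99, 2.99], [-0.89, 2.07], [0.3, 2.58], [-1.14, 4.28], [0, 2.63], [-3.12, 3.12]. Speed limits (rad/s): [2.57, 2.57, 3.01, 3.14, 3.14, 3.14].

### API

Orientations are given as [roll, pitch, yaw] about the fixed x, y, z axes, in that order (R = Rz(yaw) Ry(pitch) Rx(roll)).
In Python, from cell import env, vision, workorder, trace gives the robot as it stands.
- The arm moves only by the tool arm_command, never from a script. Its argument "increments" is text: rows parted by semicolons, each of 5 numbers parted by spaces: the shift along the tool's x, y, z in cm, then the turn about the tool's x in rad, then the closure, from -1 (fully open) to 1 (shut), so that 0 is half open. A call has 1 to 5 rows; each row shifts and turns the commanded pose from where the row before left it, along the tool's axes as they then stand; what a row does not reach is not made up. A row lasts 1/10 s, in which the tool goes at most 50 mm and 8.59 degrees, less where a joint would pass 70% of its speed; a pose out of reach is approached as far as the arm can. A call with a gripper value outside its range is refused whole. The fingers move at their own pace and stop on an object; "grip_force" is the grip in N (left out, the last holds). Time passes only in rows, so rows that do not move let the fingers close. It gives the time, the measured TCP pose, the force and the opening at its end, in the units of the state.
- env.read_state(): the state, without advancing time (a new reading comes with each control period).
- vision.grab_frame(name): name is "scene" or "top" or "wrist"; returns a dict with "img" (420x560x3 uint8, blue, green, red), "fovy" (degrees; the focal length in pixels is half the picture's height over the tangent of half this angle, whatever the lens; pixels are square), "cx", "cy" (the principal point, pixels), "k1" (the pictures are not rectified: a ray, as slopes to the right and down, at radius r is drawn at 1 + k1 r^2 times it, then the intrinsics apply), "eye" and "orientation" of the camera in the world. Camera axes: x right, y up, looking along -z (the intrinsics and any distortion apply to the point x, -y, -z); pixel columns grow to the right and rows downward; lengths in m; the calibration is good to about 2 mm. A picture is of the moment at which its call begins. There is no depth.
- workorder.finish_job(): hands the job in, once; it reports no verdict.
Trained networks look in the newest picture that a camera, given by its name, has taken for a name from the list of things; names that differ only in an ending like _2 or _b are one class to them, and where a whole thing is asked for, a point or a joint stands for the part that bears it (a point fixed in the world has none). Each returns a list of dicts, best first, with "p" (0 to 1); they miss things now and then, are a little off and sometimes report something else, mostly with a low value. They report only what shows in the picture. A call takes as long as a camera call.
- trace(camera, query): "region" (420x560 bool, what is visible of it) and "at" ([column, row] in pixels, amid what is visible of it).
The state is a dict: "time_s": time; "qpos": joint angles; "joint_vel": joint speeds; "joint_torque": joint torques, N m; "ee_pos": TCP position; "tcp_rot": TCP orientation; "wrist_force": force on the tool from outside, world axes, zero at the start; "ft_torque": the same for the moment, N m; "finger_gap": finger opening in m.
Only numpy, scipy, OpenCV 4.12 (cv2) and the standard library are available. Lean on these libraries where they do the work, as an engineer would, in place of code of your own. Each camera call takes 0.05 s, during which the arm holds its last target. There are 200 camera calls.

## Working session

There is one attempt and no reset: what is moved stays moved. The work goes in short steps, Python scripts to look and compute and a tool call to move; the robot and the scene stay as the last step left them, time stands still between calls to the robot, and variables do not carry over. Pictures are saved under pics/ and viewed, about 8 in all and at most 12, crops included, and the job is handed in when it is done.

Besides the shell and the picture viewer there is one more tool, called after "Request:" in YAML: its name, and indented under it one key for each argument. arm_command: Moves the arm, as the interface text tells. Its arguments: {"type":"object","properties":{"increments":{"type":"string"},"grip_force":{"type":"number"}},"required":["increments"]}

```bash
mkdir -p pics; ls
cat > h.py <<'E'
import numpy as np, cv2
from scipy.spatial.transform import Rotation as R
from cell import env, vision, workorder, trace
def rot(o):
    o=np.array(o,float)
    return o if o.shape==(3,3) else R.from_euler('xyz',o).as_matrix()
def ray(f,px):
    F=f["img"].shape[0]/2/np.tan(np.radians(f["fovy"])/2)
    d=np.array([(px[0]-f["cx"])/F,(px[1]-f["cy"])/F]); u=d.copy()
    for _ in range(20): u=d/(1+f["k1"]*(u@u))
    return np.array(f["eye"]), rot(f["orientation"])@np.array([u[0],-u[1],-1.])
def atz(f,px,z):
    e,d=ray(f,px); return e+d*(z-e[2])/d[2]
def proj(f,P):
    F=f["img"].shape[0]/2/np.tan(np.radians(f["fovy"])/2)
    c=rot(f["orientation"]).T@(np.array(P)-f["eye"]); u=np.array([c[0],-c[1]])/-c[2]
    u=u*(1+f["k1"]*(u@u)); return np.array([f["cx"],f["cy"]])+F*u
def tri(rs):
    A=0;b=0
    for e,d in rs:
        d=d/np.linalg.norm(d);M=np.eye(3)-np.outer(d,d);A=A+M;b=b+M@e
    return np.linalg.solve(A,b)
E
python3 - <<'E'
from h import *
print(env.read_state())
fs={}
for c in("scene","top"):
    f=fs[c]=vision.grab_frame(c); cv2.imwrite(f"pics/{c}0.png",f["img"])
    print(c,f["eye"],f["orientation"],f["fovy"],f["k1"])
    for q,z in(("yellow_marker",.1525),("blue_marker",.1525),("green_marker",.1525),("red_marker",.1525),("knob",.24),("stop",.168),("chuck_key_mid",.152)):
        for r in trace(c,q)[:2]:
            print(q,round(r["p"],2),np.round(r["at"],1),r["region"].sum(),np.round(atz(f,r["at"],z),4))
E
```

```text
pics
{'time_s': 0.0, 'qpos': array([-1.51232227e+00,  1.81498953e-01,  1.60801818e+00, -1.37420916e-05,
        1.35381222e+00, -2.06314120e-01]), 'joint_vel': array([-0.00054499,  0.00069105,  0.00060743, -0.00068074,  0.00058181,
        0.00187928]), 'joint_torque': array([ 5.93002133e-04, -4.44869649e+01, -3.51337910e+01, -1.16399683e-04,
        9.21815255e-03,  2.21156512e-05]), 'ee_pos': array([ 0.15045301, -0.55440771,  0.24140289]), 'tcp_rot': array([-1.76938634,  1.56905958,  1.63699746]), 'wrist_force': array([-0.42208183, -0.10297768, -0.32825408]), 'ft_torque': array([ 0.02270382, -0.01233882, -0.03194947]), 'finger_gap': 0.08531760846946182}
scene [1.06641291 0.21088775 0.70534972] [0.78075114 0.01928137 1.88053219] 48.232543322888766 -0.005207538480821481
yellow_marker 0.54 [254.2 192. ] 40 [ 0.51   -0.0204  0.1525]
blue_marker 0.6 [291.8 194.8] 50 [0.4982 0.0442 0.1525]
green_marker 0.61 [288.1 194.1] 38 [0.4984 0.0376 0.1525]
red_marker 0.49 [272.1 232.1] 57 [0.5908 0.0389 0.1525]
knob 0.87 [267.  162.3] 607 [0.5278 0.0123 0.24  ]
stop 0.6 [266.4 168.2] 814 [ 0.4605 
[... 169 characters left out ...]
 [ 0.07738942 -0.01715249 -1.54770755] 42.17792602852669 -0.11099756273011405
yellow_marker 0.46 [312.3 251.7] 64 [ 0.5058 -0.0228  0.1525]
blue_marker 0.42 [270.9 252.3] 81 [0.5035 0.0398 0.1525]
blue_marker 0.33 [327.5 127.3] 994 [ 0.6977 -0.0427  0.1525]
green_marker 0.49 [313.  192.8] 71 [ 0.5954 -0.0221  0.1525]
red_marker 0.61 [272.1 195. ] 85 [0.5905 0.0402 0.1525]
knob 0.81 [294.4 242.3] 586 [0.5185 0.0072 0.24  ]
knob 0.53 [271.  316.7] 506 [0.4178 0.0364 0.24  ]
stop 0.8 [230.4 283.6] 310 [0.4559 0.0983 0.168 ]
stop 0.47 [240.7 126.7] 967 [0.6916 0.0901 0.168 ]
chuck_key_mid 0.89 [348.2 239.4] 793 [ 0.5256 -0.0772  0.152 ]
chuck_key_mid 0.66 [268.8 317.3] 567 [0.4057 0.0406 0.152 ]
```

```bash
python3 -c "
import cv2
a=cv2.imread('pics/top0.png')[70:350,150:430];cv2.imwrite('pics/topc.png',cv2.resize(a,None,fx=2.1,fy=2.1,interpolation=2))
a=cv2.imread('pics/scene0.png')[100:300,140:400];cv2.imwrite('pics/scenec.png',cv2.resize(a,None,fx=3,fy=3,interpolation=2))"
```

```text
(no output)
```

View pics/topc.png

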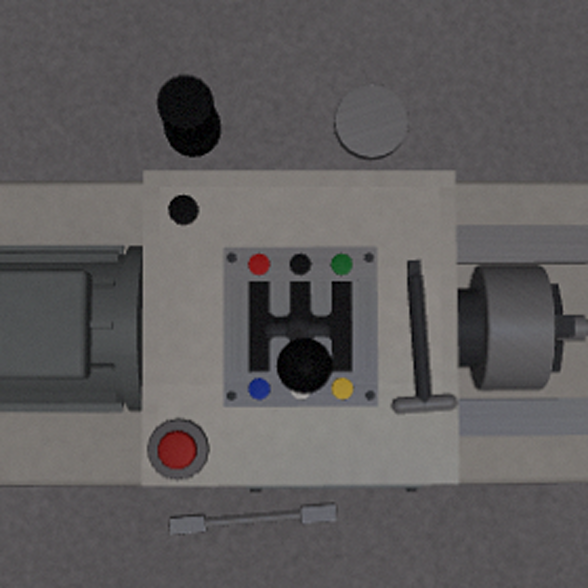

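View pics/scenec.png

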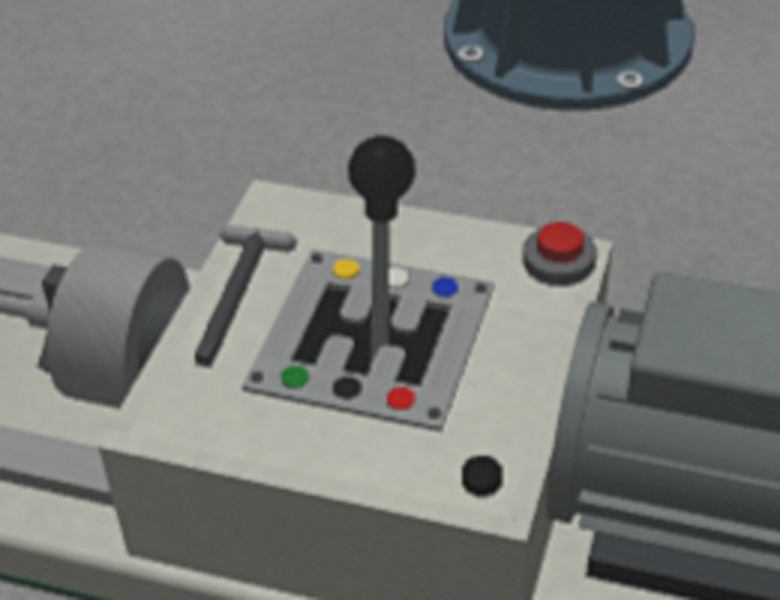

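The top view shows yellow at crop (343,388), the near right slot, with blue near left, red far left and green far right. The knob is at crop (304,365). The scene view agrees: yellow is on the base side, next to the chuck key. Next I'll refine the gate pose and knob from colour blobs and triangulation.

```bash
cat >> h.py <<'E'
def knobpx(f,c):
    r=trace(c,"knob")
    if not r: return None
    g=r[0]["region"].astype(np.uint8)
    n=cv2.connectedComponentsWithStats(g)[2]; 
    d=cv2.distanceTransform(g,cv2.DIST_L2,5); k=np.unravel_index(d.argmax(),d.shape)
    m=d>d.max()-1.2; ys,xs=np.nonzero(m)
    return np.array([xs.mean(),ys.mean()]),d.max(),r[0]["p"],np.array(r[0]["at"])
def lookknob():
    rs=[]
    for c in("scene","top"):
        f=vision.grab_frame(c);k=knobpx(f,c);print(c,k)
        if k: rs.append(ray(f,k[0])); print(np.round(atz(f,k[0],.24),4))
    P=tri(rs); print("knob",np.round(P,4)); return P
E
python3 - <<'E'
from h import *
P=lookknob()
pts={}
for c in("scene","top"):
    f=vision.grab_frame(c)
    hsv=cv2.cvtColor(f["img"],cv2.COLOR_BGR2HSV)
    for n,lo,hi in(("y",18,32),("b",110,130),("g",50,75),("r",0,6)):
        m=((hsv[...,0]>=lo)&(hsv[...,0]<=hi)&(hsv[...,1]>120)&(hsv[...,2]>50)).astype(np.uint8)
        k,_,st,ce=cv2.connectedComponentsWithStats(m)
        for i in range(1,k):
            if 25<st[i,4]<140:
                q=atz(f,ce[i],.1525); print(c,n,st[i,4],np.round(ce[i],1),np.round(q,4))
s=env.read_state();print(np.round(rot(s["tcp_rot"]),3))
E
```

```text
scene (array([267. , 156.5]), np.float32(10.596899), 0.84, array([266.3, 163.9]))
[0.514  0.0076 0.24  ]
top (array([295.27272727, 243.81818182]), np.float32(12.384499), 0.62, array([295.2, 242.6]))
[0.5165 0.006  0.24  ]
knob [0.5161 0.0071 0.2415]
scene y 41 [254.8 189.1] [ 0.5026 -0.022   0.1525]
scene b 42 [287.7 195. ] [0.5007 0.0376 0.1525]
scene g 43 [237.6 225. ] [ 0.592  -0.0197  0.1525]
scene r 53 [272.9 232.1] [0.5904 0.04   0.1525]
top y 81 [312.5 254.5] [ 0.5017 -0.0233  0.1525]
top b 80 [272.9 254.6] [0.5001 0.0367 0.1525]
top g 73 [312.2 195.3] [ 0.5916 -0.021   0.1525]
top r 56 [272.7 195.3] [0.5901 0.0392 0.1525]
[[ 0.     0.262 -0.965]
 [ 0.    -0.965 -0.262]
 [-1.    -0.    -0.   ]]
```

Request:
arm_command:
  increments: "-3 0 0 0.08 1;-3 0 0 0.08 1;-3 0 0 0.079 1;0 -3.4 -2 0 1;0 -3.4 -2 0 1"
  grip_force: 20

```text
time_s: 1.6
ee_pos: [0.1887, -0.4861, 0.3334]
tcp_rot: [1.751, 1.569, -1.367]
wrist_force: [1.3, -0.3, -0.4]
finger_gap: 0.0125
```

Request:
arm_command:
  increments: "0 -3.4 -2 0 1;0 -3.4 -2 0 1;0 -3.4 -2 0 1;0 -3.4 -2 0 1;0 -3.4 -2 0 1"

```text
time_s: 2.1
ee_pos: [0.2848, -0.312, 0.3325]
tcp_rot: [2.198, 1.57, -0.918]
wrist_force: [1.1, 0.2, 0.1]
finger_gap: -0.0001
```

Request:
arm_command:
  increments: "0 -3.4 -2 0 1;0 -3.4 -2 0 1;0 -3.4 -2 0 1;0 -3.4 -2 0 1;0 -3.4 -2 0 1"

```text
time_s: 2.6
ee_pos: [0.3804, -0.1394, 0.3326]
tcp_rot: [2.467, 1.57, -0.649]
wrist_force: [1.0, -0.0, 0.4]
finger_gap: 0.0002
```

Request:
arm_command:
  increments: "0 -3.4 -2 0 1;0 -3.4 -2 0 1;0 -3.4 -2 0 1;0 -2 -1 0 1;0 0 0 0 1"

```text
time_s: 3.1
ee_pos: [0.4473, -0.0148, 0.3323]
tcp_rot: [-1.831, 1.57, 1.34]
wrist_force: [0.2, -1.1, -0.4]
finger_gap: -0.0005
```

Run:
```python
from h import *
s=env.read_state();print(s["ee_pos"],np.round(rot(s["tcp_rot"]),3),env.tip_extent)
```

```text
[ 0.44731139 -0.01483087  0.33229604] [[ 0.     0.03  -1.   ]
 [ 0.001 -1.    -0.03 ]
 [-1.    -0.001 -0.   ]] 0.011
```

Request:
arm_command:
  increments: "2 -2 0 0 1;3 0 0 0 1;3 0 0 0 1;2.6 0 0 0 1;0 0 0 0 1"

```text
time_s: 3.6
ee_pos: [0.4435, 0.0027, 0.2229]
tcp_rot: [-0.236, 1.564, 2.93]
wrist_force: [-0.3, 0.8, -0.3]
finger_gap: -0.0001
```

Request:
arm_command:
  increments: "0 0 -1.5 0 1;0 0 -1.5 0 1;0 0 -0.5 0 1;0 0 -0.3 0 1;0 0 0 0 1"

```text
time_s: 4.1
ee_pos: [0.4843, 0.0035, 0.2268]
tcp_rot: [2.564, 1.57, -0.552]
wrist_force: [-0.5, 0.2, 0.1]
finger_gap: 0.0003
```

Request:
arm_command:
  increments: "0 -0.3 0 0 1;0 0 -0.4 0 1;0 0 -0.4 0 1;0 0 -0.4 0 1;0 0 -0.4 0 1"

```text
time_s: 4.6
ee_pos: [0.5004, 0.0073, 0.2264]
tcp_rot: [0.076, 1.571, -3.04]
wrist_force: [-2.0, -0.3, 1.5]
finger_gap: -0.0001
```

Request:
arm_command:
  increments: "0 0 -0.4 0 1;0 0 -0.4 0 1;0 0 -0.3 0 1;0 0 -0.2 0 1;0 0 0 0 1"

```text
time_s: 5.1
ee_pos: [0.5135, 0.0075, 0.2262]
tcp_rot: [-3.123, 1.57, 0.045]
wrist_force: [-0.2, -0.1, 0.4]
finger_gap: -0.0001
```

Run:
```python
from h import *
lookknob()
s=env.read_state();print(s["ee_pos"],s["wrist_force"])
f=vision.grab_frame("scene");cv2.imwrite("pics/s1.png",cv2.resize(f["img"][80:280,140:400],None,fx=3,fy=3,interpolation=2))
```

```text
scene (array([262.29411765, 166.23529412]), np.float32(10.984499), 0.96, array([262.6, 169.2]))
[0.539  0.0083 0.24  ]
top None
knob [0.9045 0.1487 0.5625]
[0.51315548 0.00758056 0.22623562] [ 0.25140067  0.6789722  -0.623947  ]
```

View pics/s1.png

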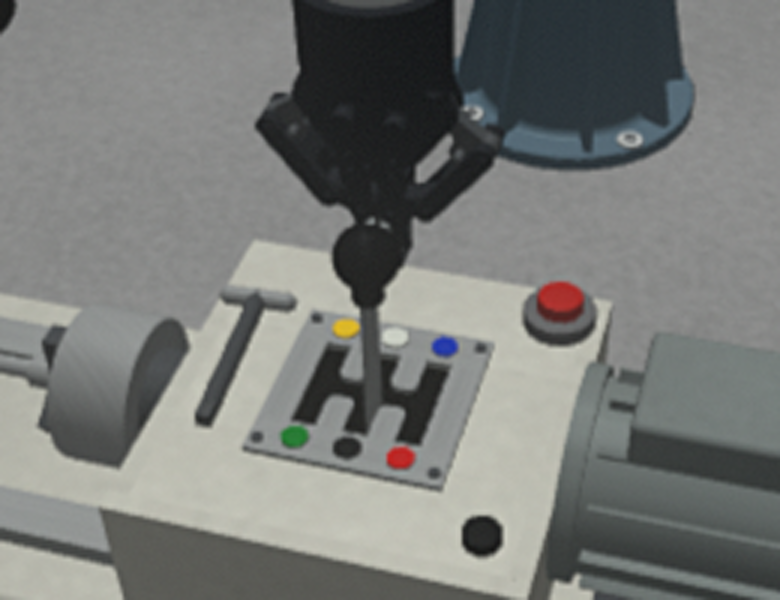

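The stem stands in the lane's opening. By my estimate the knob is about 2–4 mm short of neutral, so I'll nudge it, then move up and over to its left side.

Request:
arm_command:
  increments: "0 0 -0.2 0 1;0 0 -0.1 0 1;0 0 0 0 1;0 0 1.5 0 1;0 0 1.5 0 1"

```text
time_s: 5.85
ee_pos: [0.486, 0.0068, 0.2262]
tcp_rot: [-3.075, 1.571, 0.092]
wrist_force: [-0.1, 0.0, -0.4]
finger_gap: -0.0002
```

Request:
arm_command:
  increments: "-3 0 0 0 1;-3 0 0 0 1;0 -3 0 0 1;0 -3 0 0 1;0 0 0 0 1"

```text
time_s: 6.35
ee_pos: [0.4845, 0.0693, 0.2867]
tcp_rot: [-2.353, 1.569, 0.817]
wrist_force: [-0.4, -0.3, 0.2]
finger_gap: 0.0002
```

Run:
```python
from h import *
lookknob()
s=env.read_state();print(s["ee_pos"],s["wrist_force"])
```

```text
scene (array([261.46666667, 167.13333333]), np.float32(10.984499), 0.98, array([262.3, 171.4]))
[0.5414 0.0078 0.24  ]
top (array([294.45454545, 218.36363636]), np.float32(9.0), 0.78, array([292.3, 218.9]))
[0.551  0.0078 0.24  ]
knob [0.5501 0.0095 0.2473]
[0.48461357 0.06629578 0.28610141] [-0.32969385 -0.02259546 -0.0102539 ]
```

Request:
arm_command:
  increments: "0 0 -3 0 1;0 0 -3 0 1;0 0 -0.2 0 1;3 0 0 0 1;3 0 0 0 1"

```text
time_s: 7.05
ee_pos: [0.5471, 0.0675, 0.2262]
tcp_rot: [2.937, 1.569, -0.18]
wrist_force: [0.4, 0.3, -1.2]
finger_gap: 0.0001
```

Request:
arm_command:
  increments: "0.2 0 0 0 1;0 0 0 0 1"

```text
time_s: 7.25
ee_pos: [0.5459, 0.0679, 0.224]
tcp_rot: [-0.076, 1.569, 3.09]
wrist_force: [0.5, 0.0, 0.6]
finger_gap: -0.0003
```

Request:
arm_command:
  increments: "0 1.2 0 0 1;0 1.2 0 0 1;0 0.5 0 0 1;0 0.5 0 0 1;0 0.5 0 0 1"

```text
time_s: 7.75
ee_pos: [0.5486, 0.0287, 0.2262]
tcp_rot: [3.01, 1.567, -0.107]
wrist_force: [-0.2, 1.0, 5.6]
finger_gap: -0.0
```

Request:
arm_command:
  increments: "0 0.5 0 0 1;0 0.5 0 0 1;0 0.5 0 0 1;0 0.5 0 0 1;0 0.5 0 0 1"

```text
time_s: 8.25
ee_pos: [0.5483, 0.0041, 0.2243]
tcp_rot: [-2.549, 1.571, 0.618]
wrist_force: [0.8, 1.9, 2.7]
finger_gap: -0.0
```

Run:
```python
from h import *
lookknob()
s=env.read_state();print(s["ee_pos"],s["wrist_force"])
```

```text
scene (array([240.33333333, 170.33333333]), np.float32(7.7969), 0.82, array([243.9, 174.2]))
[ 0.5579 -0.0209  0.24  ]
top None
knob [1.0469 0.202  0.6875]
[0.54815343 0.0041915  0.22415835] [ 0.41998765 -0.06106614  2.96308659]
```

Request:
arm_command:
  increments: "0 0.5 0 0 1;0 0.5 0 0 1;0 0.5 0 0 1;0 0.4 0 0 1;0 0 0 0 1"

```text
time_s: 8.95
ee_pos: [0.5482, -0.015, 0.2237]
tcp_rot: [-0.166, 1.569, 3.001]
wrist_force: [-0.2, 0.8, -0.7]
finger_gap: -0.0001
```

Run:
```python
from h import *
s=env.read_state();print(s["ee_pos"],s["wrist_force"])
f=vision.grab_frame("scene");print(knobpx(f,"scene"));cv2.imwrite("pics/s2.png",cv2.resize(f["img"][80:280,140:400],None,fx=3,fy=3,interpolation=2))
```

```text
[ 0.54822008 -0.01502196  0.22372546] [-0.20285725  0.78127853 -0.67587502]
(array([227.70588235, 168.70588235]), np.float32(7.5906997), 0.92, array([233.5, 175.7]))
```

View pics/s2.png

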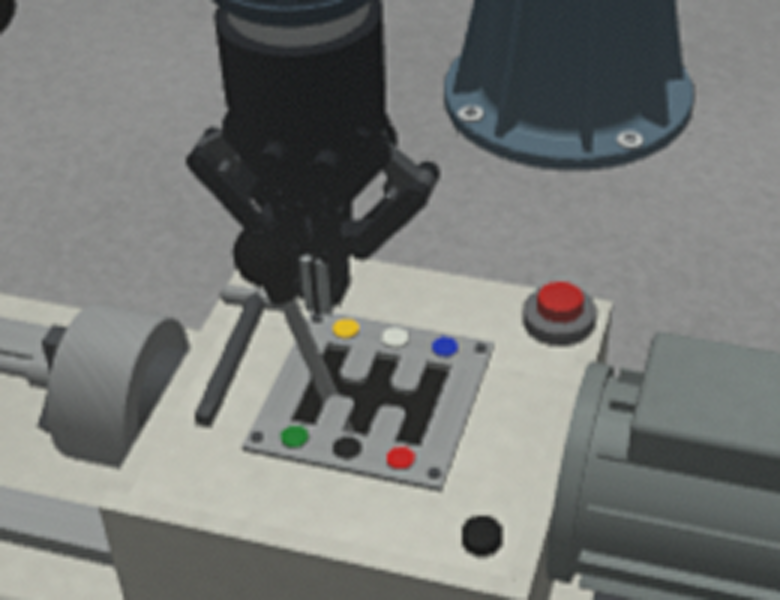

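The stem is now in the lane at the right slot, at picture (330,395). I'll retract, go up and over to the far side of the knob, and check before pushing near.

Request:
arm_command:
  increments: "0 -1 0 0 1;0 -1 0 0 1;-3.5 0 0 0 1;-3.5 0 0 0 1;0 0 -3 0 1"

```text
time_s: 9.55
ee_pos: [0.5795, 0.0073, 0.3012]
tcp_rot: [2.906, 1.561, -0.209]
wrist_force: [-0.5, -0.4, 1.4]
finger_gap: -0.0002
```

Request:
arm_command:
  increments: "0 0 -3 0 1;0 0 -1 0 1;0 2.6 0 0 1;0 2.6 0 0 1;0 0 0 0 1"

```text
time_s: 10.05
ee_pos: [0.6191, -0.0466, 0.2937]
tcp_rot: [0.558, 1.569, -2.559]
wrist_force: [-0.7, -0.6, -0.1]
finger_gap: -0.0002
```

Run:
```python
from h import *
lookknob()
s=env.read_state();print(s["ee_pos"],s["wrist_force"])
f=vision.grab_frame("top");cv2.imwrite("pics/t2.png",cv2.resize(f["img"][120:320,180:440],None,fx=3,fy=3,interpolation=2))
```

```text
scene (array([229.6       , 165.06666667]), np.float32(10.790699), 0.79, array([232.6, 172.9]))
[ 0.5507 -0.0416  0.24  ]
top (array([334.07692308, 222.61538462]), np.float32(11.587599), 0.56, array([329.7, 222.5]))
[ 0.5465 -0.0462  0.24  ]
knob [ 0.5462 -0.0453  0.2356]
[ 0.61918429 -0.04363093  0.29423057] [-0.5993165  -0.3667804  -0.94094575]
```

View pics/t2.png

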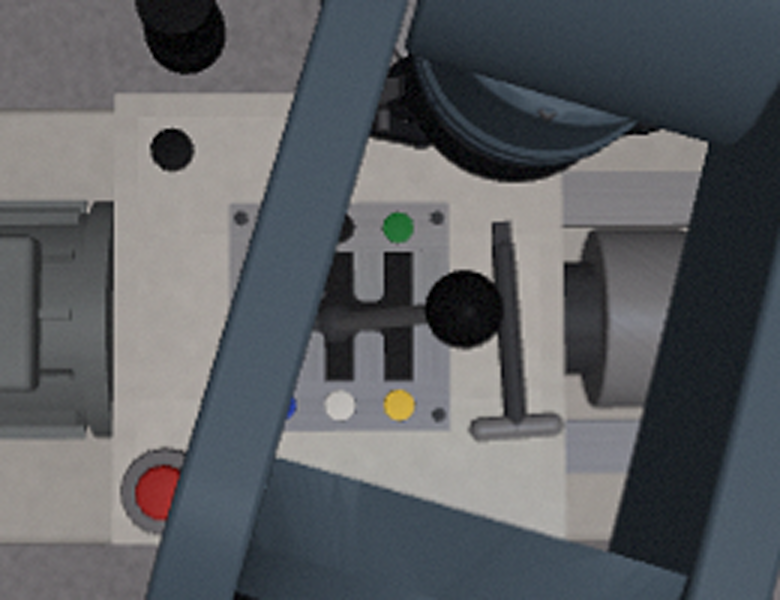

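Request:
arm_command:
  increments: "3.5 0.3 0 0 1;3.5 0 0 0 1;0 0 0 0 1;0 0 1 0 1;0 0 1 0 1"

```text
time_s: 10.8
ee_pos: [0.6, -0.0481, 0.2265]
tcp_rot: [2.826, 1.568, -0.289]
wrist_force: [-0.2, 0.2, -0.1]
finger_gap: -0.0002
```

Request:
arm_command:
  increments: "0 0 1 0 1;0 0 0.8 0 1;0 0 0.5 0 1;0 0 0.5 0 1;0 0 0.5 0 1"

```text
time_s: 11.3
ee_pos: [0.5669, -0.0493, 0.2251]
tcp_rot: [2.91, 1.569, -0.206]
wrist_force: [2.4, -0.8, 2.0]
finger_gap: 0.0
```

Pushing with about 3 N; continuing toward home (TCP x about 0.529).

Request:
arm_command:
  increments: "0 0 0.5 0 1;0 0 0.5 0 1;0 0 0.5 0 1;0 0 0.5 0 1;0 0 0.5 0 1"

```text
time_s: 11.8
ee_pos: [0.5417, -0.0504, 0.224]
tcp_rot: [2.22, 1.57, -0.896]
wrist_force: [1.8, -2.0, -0.6]
finger_gap: 0.0003
```

Request:
arm_command:
  increments: "0 0 0.3 0 1;0 0 0.3 0 1;0 0 0.2 0 1;0 0 0 0 1"

```text
time_s: 12.2
ee_pos: [0.5331, -0.0497, 0.2241]
tcp_rot: [-0.339, 1.57, 2.828]
wrist_force: [0.1, 0.5, -0.3]
finger_gap: -0.0002
```

Request:
arm_command:
  increments: "0 0 0.2 0 1;0 0 0.2 0 1;0 0 0 0 1"

```text
time_s: 12.5
ee_pos: [0.5298, -0.0498, 0.2243]
tcp_rot: [-2.908, 1.57, 0.259]
wrist_force: [3.6, 1.0, -3.1]
finger_gap: -0.0006
```

Request:
arm_command:
  increments: "0 0 0.1 0 1;0 0 0.1 0 1;0 0 0 0 1"

```text
time_s: 12.8
ee_pos: [0.5292, -0.0498, 0.2244]
tcp_rot: [-3.026, 1.567, 0.141]
wrist_force: [9.7, 3.1, -5.0]
finger_gap: 0.0001
```

The force rises against the stop right where home was predicted. Retracting.

Request:
arm_command:
  increments: "0 0 -0.5 0 1;0 0 -1.5 0 1;0 0 -2 0 1;-3 0 0 0 1;-3 0 0 0 1"

```text
time_s: 13.3
ee_pos: [0.5668, -0.049, 0.2836]
tcp_rot: [-0.182, 1.566, 2.985]
wrist_force: [0.5, -0.8, 0.3]
finger_gap: -0.0001
```

Request:
arm_command:
  increments: "-3 0 0 0 1;-3 0 0 0 1;-2 4 0 0 1;0 4 0 0 1;0 4 0 0 1"

```text
time_s: 13.8
ee_pos: [0.5706, -0.1702, 0.3657]
tcp_rot: [2.129, 1.569, -0.986]
wrist_force: [0.5, -0.2, -0.4]
finger_gap: 0.0002
```

Request:
arm_command:
  increments: "0 4 0 0 1;0 4 0 0 1;0 4 0 0 1;0 0 0 0 1;0 0 0 0 1"

```text
time_s: 14.3
ee_pos: [0.5732, -0.2897, 0.3636]
tcp_rot: [-0.634, 1.569, 2.531]
wrist_force: [-0.3, -0.3, 0.2]
finger_gap: -0.0002
```

Run:
```python
from h import *
lookknob()
s=env.read_state();print(s["time_s"],s["ee_pos"],s["wrist_force"])
a=vision.grab_frame("top")["img"][70:350,150:430]; b=vision.grab_frame("scene")["img"][70:350,130:410]
cv2.imwrite("pics/end.png",cv2.resize(np.hstack([a,b]),(800,400),interpolation=2))
```

```text
scene (array([238.11111111, 150.66666667]), np.float32(9.993799), 0.61, array([243.7, 157.5]))
[ 0.5129 -0.042   0.24  ]
top (array([334.84615385, 255.38461538]), np.float32(11.984499), 0.71, array([331.2, 250.7]))
[ 0.502 -0.048  0.24 ]
knob [ 0.5016 -0.0482  0.2303]
14.5 [ 0.57394477 -0.28759566  0.36458903] [-0.7121248   0.98524573 -0.08534176]
```

View pics/end.png

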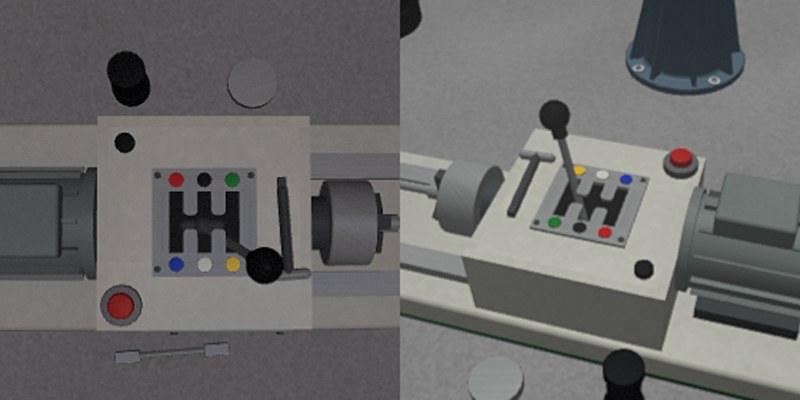

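The knob is at (0.502, -0.048, 0.230), against (0.501, -0.049, 0.231) expected for home. In the picture it stands at the yellow stud, and the button, key, loupe, block and bar haven't moved.

```bash
python3 -c "
from cell import workorder; print(workorder.finish_job())"
```

```text
the job is handed in; nothing more can be done
None
```

The lever is home in the yellow-marked slot, near right, and the job is handed in at 14.6 s with the hand well clear. With shut fingers I pushed the knob out to neutral, across to the right, and back to the end of the slot.

- **Home position:** the last push met a firm stop where home was predicted. The wrist force readings stayed under about 12 N throughout. The final triangulated knob position, (0.502, -0.048, 0.230) m, is within about 1 mm of the home position I worked out from the gate.
- **Surroundings:** the last pictures show the stop button looking untouched and the chuck key, loupe, block and test bar where they were.
- **Checks that failed or disagreed:** the top camera could not find the knob in two checks mid-push because the arm blocked it. In a third it saw only part of the knob, and its estimate was a few millimetres off. I relied on the scene camera and the hand position for those steps. At the start the knob was about 30 mm from neutral rather than the full 47 mm, so the lever had not been fully home in its first slot.

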